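# Take the bench scanner from its holder and aim it at the meter's label

### The job

Pull the orange hand-held scanner up out of its holder, tip it nose-down and point its nose squarely at the middle of the white barcode label on the sloping front of the bench meter, with the nose about 8 cm from the label. Finish while still holding it there in the gripper, steady and in the air: do not put it down or let go. Neither the scanner nor the robot may touch the meter, and leave the mug, the metal module and the mouse where they are.

Things in the scene. Friction and masses are not known exactly. Their poses are not given: they have to be found in the camera images.
- scanner: T-shaped hand scanner, about 160 g, upright in the holder. Origin: centre of the handle's underside; own z up the handle; the nose points along own -x. Black handle 34 (x) by 26 (y) mm, z 0 to 95 mm. Orange flat-sided head: x -55 to 45, 36 wide (y), z 95 to 135 mm; grip it across the 36 mm from above. Starts with origin 12 mm above the bench, nose towards the robot within 35 degrees.
- scanner_nose (a point): Centre of the scanner's nose (its dark red window), at (-55, 0, 115) mm in the scanner's frame. Axes as the scanner's: it looks out along its own -x.
- scanner_foot (a point): Centre of the underside of the scanner's handle (the scanner's origin).
- holder: Grey holder screwed to the bench: foot plate 110 by 90 by 12 mm, with a socket open at the top, inside 40 (x) by 32 (y) mm, walls 5 mm, floor 12 mm and rim 67 mm above the bench. Origin: centre of its underside. Handle play 3 mm all round; the scanner comes free when lifted over 55 mm.
- meter: Fixed grey bench meter, blue sides, case 180 wide, 130 along the slope, 45 mm thick, leaning back on a wire stand. Dark panel faces own +x (away from the robot within 35 degrees) and 40 degrees upwards. Origin on the bench under the case; reaches 80 mm ahead (+x), 115 behind, 95 to each side, 150 up. Meter and holder stand on opposite sides of the bench, left and right, either way round.
- label: White barcode label, 46 by 30 mm, on the meter's sloping panel. Origin at its centre, about 90 mm above the bench; own z points straight out of the label (40 degrees above level), own x down the slope, own y along the panel's width.
- mug: White mug, 80 mm wide and 92 mm high, handle at its own +y; origin at the centre of its underside. Stands loose on the bench, between the holder and the meter and nearer the robot.
- module: Small aluminium box with a brass connector at each end, 103 by 50 by 28 mm, loose; origin at the centre of its underside. Lies between the holder and the meter, just beyond the mug.
- mouse: Black computer mouse, 100 by 55 by 26 mm, loose; origin at the centre of its underside. Lies beyond the module, away from the robot.
Not all that is in view belongs to the job. What is shaped like the holder but red or turquoise is not meant.

How it is judged (in metres and radians):
On the way:
1. the scanner is drawn up clear of the holder's socket, held by the gripper (z of scanner_foot in the frame of holder above 0.07 m and contact force between the fingers and scanner above 0.5 N and contact force between scanner and holder below 0.1 N), for 0.2 s.
At the end, for the whole second after the job is handed in: Scanner held by the gripper in the air (handle end over 30 mm, nose over 60 mm up), touching nothing else; nose 45 to 120 mm from the label, aimed within 20 mm of its centre each way and within 0.38 rad of square; steady (under 20 mm/s, 0.15 rad/s) (contact force between the fingers and scanner above 0.5 N and x of label in the frame of scanner_nose between -0.12 and -0.045 m and y of label in the frame of scanner_nose between -0.02 and 0.02 m and z of label in the frame of scanner_nose between -0.02 and 0.02 m and angle between the x axis of scanner_nose and the z axis of label, either way round below 0.38 rad and height (world z) of scanner_foot above 0.03 m and height (world z) of scanner_nose above 0.06 m and linear speed of scanner below 0.02 m/s and angular speed of scanner below 0.15 rad/s and contact force between scanner and holder below 0.1 N and contact force between scanner and meter below 0.1 N and contact force between scanner and mug below 0.1 N and contact force between scanner and module below 0.1 N and contact force between scanner and mouse below 0.1 N); the arm keeps its last pose, push and grip.
It fails at once if the scanner or the robot touches the meter (contact force between any of scanner, the fingers, the arm and meter above 1 N).
It fails at once if the mug, the module or the mouse is moved more than 20 mm (distance of any of mug, module, mouse from where it was at the start of the episode above 0.02 m).
It also fails if it takes over 40 s, if anything falls off the work surface, if the arm or the gripper's body presses on something with over 40 N, if the wrist force passes 120 N, or if a joint passes its speed limit or range.

### The arm

A 6-joint arm with a two-finger parallel gripper is mounted at the origin on the work surface. World frame = base frame: x ahead of the robot, y to its left, z up, the work surface at z = 0. Lengths are in m, angles in degrees, forces in N, time in s.
With the tool pointing down it reaches from about 0.275 to 0.85 m from the base axis. Payload 19 kg.
Tool frame: the origin (TCP) lies midway between the tips of the shut fingers; the grasp point (between the pads) lies 19 mm behind it (grip_depth is the distance from the TCP to the grasp point, in m); z points along the fingers, y is the line along which they close (so a half turn about z gives the same grasp; the last joint's range is limited). The gripper opens to 85 mm and grips with 20 to 120 N. Pads are 22 mm wide; open, the fingers measure 114 mm over their backs; the gripper's body (76 mm by 85 mm) begins 54 mm behind the grasp point. The pads swing forward as they close: fully open they stand 13 mm farther back than shut.
Start: joints at [-78.782, 8.623, 82.357, -0, 89.026, -7.678], TCP at [0.186, -0.544, 0.231] pointing down, gripper open.
Joint ranges: [-160.23, 160.23], [-39.13, 120.54], [6.94, 153.29], [-79.49, 259.48], [9.18, 160.14], [-161.06, 161.06]. Speed limits (degrees/s): [108.29, 108.29, 127.2, 172.46, 172.46, 172.46].

### API

Orientations are given as [roll, pitch, yaw] about the fixed x, y, z axes, in that order (R = Rz(yaw) Ry(pitch) Rx(roll)).
In Python, from cell import sense, grab_frame, job_done, spot_in, outline_of, mark_of, grip_depth gives the robot as it stands.
- The arm moves only by the tool servo_tool, never from a script. Its argument "motion" is a list of rows, each a list of 7 numbers: the shift along the tool's x, y, z in mm, then the turn, a rotation vector about the tool's x, y, z in rad, then the closure in counts, from 0 (fully open) to 255 (shut). In form: [[dx, dy, dz, wx, wy, wz, claw], ...]. A call has 1 to 5 rows; each row is the pose to reach, as a shift and turn from the pose commanded when the call began, along the tool's axes at that moment; what a row does not reach only later rows make up. A row lasts 1/8 s, in which the tool goes at most 62.5 mm and 10.7 degrees, less where a joint would pass 70% of its speed; a pose out of reach is approached as far as the arm can. A call with a gripper value outside its range is refused whole. The fingers move at their own pace and stop on an object; "newtons" is the grip in N (left out, the last holds). Time passes only in rows, so rows that repeat a pose let the fingers close. It gives the time, the measured TCP pose, the force, the opening and the grip force at its end, in the units of the state.
- sense(): the state, without advancing time (a new reading comes with each control period).
- grab_frame(name): name is "side" or "top"; returns a dict with "img" (480x640x3 uint8, red, green, blue), "K" (3x3 intrinsics, pixels), "rvec" (rotation vector, rad) and "tvec" (3), from world to camera coordinates, as OpenCV has them. Camera axes: x right, y down, z forward; pixel columns grow to the right and rows downward; lengths in m; the calibration is good to about 2 mm. A picture is of the moment at which its call begins. There is no depth.
- job_done(): hands the job in; it is judged then, once.
Trained networks look in the newest picture that a camera, given by its name, has taken for a name from the list of things; names that differ only in an ending like _2 or _b are one class to them, and where a whole thing is asked for, a point or a joint stands for the part that bears it (a point fixed in the world has none). Each returns a list of dicts, best first, with "conf" (0 to 1); they miss things now and then, are a little off and sometimes report something else, mostly with a low value. They report only what shows in the picture. A call takes as long as a camera call. They do not tell look-alikes from the thing itself.
- spot_in(camera, thing): "box" ([centre column, centre row, width, height] as shares, 0 to 1, of the picture: columns of its width, rows of its height, round what is visible of it).
- outline_of(camera, thing): "region" (480x640 bool, what is visible of it) and "box" ([centre column, centre row, width, height] as shares, 0 to 1, of the picture: columns of its width, rows of its height, round what is visible of it).
- mark_of(camera, thing): "centre" ([row, column] as shares, 0 to 1, of the picture: columns of its width, rows of its height: a listed point, or the origin of a listed thing).
The state is a dict: "t": time; "joint_positions": joint angles; "qvel": joint speeds; "joint_efforts": joint torques, N m; "position": TCP position; "tcp_rot": TCP orientation; "contact_force": force on the tool from outside, world axes, zero at the start; "ft_torque": the same for the moment, N m; "opening": finger opening in m; "gripper_force": force on a finger pad.
Only numpy, scipy, OpenCV 4.12 (cv2) and the standard library are available. Lean on these libraries where they do the work, as an engineer would, in place of code of your own. Each camera call takes 0.05 s, during which the arm holds its last target. There are 200 camera calls.

## Working session

There is one attempt and no reset: what is moved stays moved. The work goes in short steps, Python scripts to look and compute and a tool call to move; the robot and the scene stay as the last step left them, time stands still between calls to the robot, and variables do not carry over. Pictures are saved under pics/ and viewed, at most 10 in all, crops included, and the job is handed in when it is done.

Besides the shell and the picture viewer there is one more tool, called after "Emit:" in YAML: its name, and indented under it one key for each argument. servo_tool: Moves the arm, as the interface text tells. Its arguments: {"type":"object","properties":{"motion":{"type":"array","items":{"type":"array","items":{"type":"number"}}},"newtons":{"type":"number"}},"required":["motion"]}

```bash
mkdir -p pics; cat > h.py <<'E'
import numpy as np, cv2
from scipy.spatial.transform import Rotation as R
from cell import sense, grab_frame, job_done, spot_in, outline_of, mark_of, grip_depth
def cam(n):
    f=grab_frame(n); Rm=cv2.Rodrigues(np.array(f["rvec"],float))[0]
    return dict(img=f["img"],K=np.array(f["K"]),R=Rm,t=np.array(f["tvec"],float).ravel(),rvec=np.array(f["rvec"],float))
def ray(c,u,v):
    d=c["R"].T@np.linalg.inv(c["K"])@[u,v,1]; return -c["R"].T@c["t"], d/np.linalg.norm(d)
def onz(c,u,v,z):
    o,d=ray(c,u,v); return o+d*(z-o[2])/d[2]
def tri(c1,p1,c2,p2):
    o1,d1=ray(c1,*p1);o2,d2=ray(c2,*p2)
    s=np.linalg.lstsq(np.c_[d1,-d2],o2-o1,rcond=None)[0]
    a,b=o1+s[0]*d1,o2+s[1]*d2
    return (a+b)/2,np.linalg.norm(a-b)
def proj(c,P): return cv2.projectPoints(np.atleast_2d(np.array(P,float)),c["rvec"],c["t"],c["K"],None)[0][:,0]
E
cat > m.py <<'E'
from h import *
np.set_printoptions(precision=4,suppress=True)
C={n:cam(n) for n in("side","top")}
for n in C: cv2.imwrite(f"pics/{n}0.png",C[n]["img"][...,::-1]); print(n,"campos",-C[n]["R"].T@C[n]["t"])
for th in["scanner","scanner_nose","scanner_foot","holder","meter","label","mug","module","mouse"]:
    px={}
    for n in C:
        L=mark_of(n,th)
        for r in L[:3]: print(th,n,round(r["conf"],2),np.round([r["centre"][1]*640,r["centre"][0]*480],1))
        if L: px[n]=(L[0]["centre"][1]*640,L[0]["centre"][0]*480)
    if len(px)==2: print("   ->",*tri(C["side"],px["side"],C["top"],px["top"]))
print(grip_depth,sense())
E
python3 m.py
```

```text
side campos [0.3424 0.8341 0.6474]
top campos [ 0.4107 -0.0438  1.0729]
scanner top 0.66 [396.2 254.7]
scanner_nose side 0.72 [252.3 288.5]
scanner_nose side 0.67 [389.5 211. ]
scanner_nose top 0.76 [404.2 276.6]
scanner_nose top 0.7 [155.4 251.6]
   -> [ 0.6257 -0.2277 -0.0796] 0.3648632627264557
scanner_foot side 0.67 [249.7 290.1]
scanner_foot top 0.66 [391.4 256.5]
   -> [ 0.6592 -0.2197 -0.1046] 0.3104990359782493
holder side 0.92 [365.9 247.1]
holder side 0.91 [350.3 224.6]
holder side 0.64 [422.9 241.6]
holder top 0.9 [448.8 226.5]
holder top 0.89 [394.8 256.2]
holder top 0.57 [436.6 317.5]
   -> [ 0.5661 -0.4365 -0.0814] 0.06441198581510253
meter side 0.72 [328.8 395.8]
meter top 0.79 [176.8 265.9]
meter top 0.4 [393.4 256.1]
   -> [0.4787 0.2514 0.0051] 0.0011088896233458212
label side 0.93 [314.4 362.6]
label top 0.73 [156.1 253.9]
   -> [0.4989 0.2722 0.0963] 0.00018671882876815146
mug side 0.72 [359.9 316.3]
mug top 0.9 [277.1 269.8]
   -> [0.4712 0.0132 0.0016] 0.0037586977396762773
module side 0.71 [300.7 305.2]
module top 0.81 [274.6 221.4]
module top 0.62 [401.6 276.5]
   -> [0.5946 0.0225 0.0115] 0.01054067833806996
mouse side 0.96 [250.1 290.2]
mouse top 0.98 [287.2 166.7]
   -> [ 0.7288 -0.0056  0.0077] 0.0027066310151503134
0.0187 {'t': 1.0, 'joint_positions': array([-78.7805,   8.6214,  82.3568,   0.0024,  89.0262,  -7.6775]), 'qvel': array([ 0.0332,  0.0774, -0.0593, -0.0791, -0.0585,  0.056 ]), 'joint_efforts': array([ -0.0005, -71.2802, -57.1045,  -0.0003,   0.0016,  -0.    ]), 'position': array([ 0.1862, -0.544 ,  0.2313]), 'tcp_rot': array([-179.9959,   -0.003 ,   18.897 ]), 'contact_force': array([-0.0351, -0.6918,  0.3876]), 'ft_torque': array([ 0.0002,  0.0527, -0.0183]), 'gripper_force': 0.0, 'opening': 0.08524161952996263}
```

View pics/top0.png

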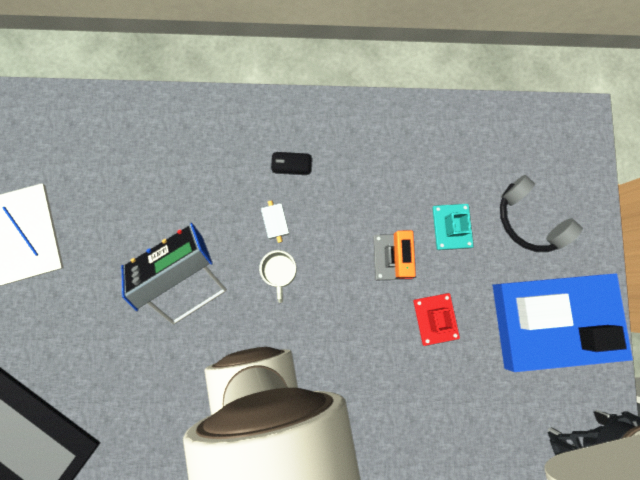

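View pics/side0.png

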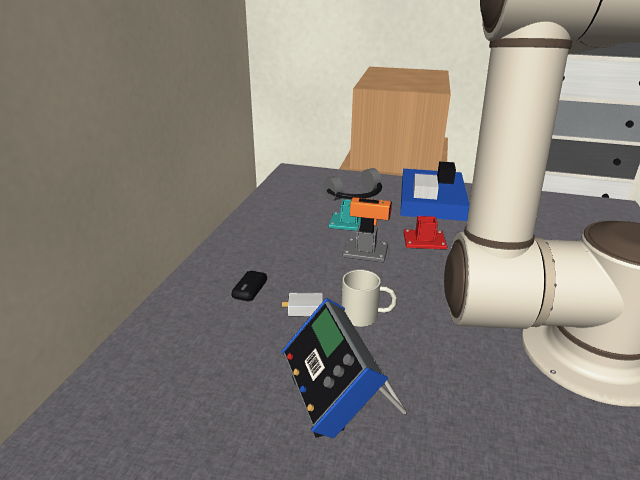

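Top view: the orange scanner sits in the grey holder at about (405,254), nose towards the robot. The meter is at (165,265) with its label at (158,254). The mug (278,268), module (275,221) and mouse (292,163) lie between. Next I fit the scanner and label poses from colour masks in both views.

```bash
cat > fit.py <<'E'
from h import *
from scipy.optimize import minimize
np.set_printoptions(precision=4,suppress=True)
C={n:cam(n) for n in("side","top")}
B=np.array([[x,y,z] for x in(-.055,.045) for y in(-.018,.018) for z in(.095,.135)])
def mask(n,P,k=4):
    c=C[n]; m=np.zeros((480*k,640*k),np.uint8)
    cv2.fillConvexPoly(m,cv2.convexHull(((proj(c,P)+.5)*k).astype(np.float32).reshape(-1,1,2)).astype(np.int32),1)
    return cv2.resize(m.astype(np.float32),(640,480),interpolation=cv2.INTER_AREA)
def cost(P,M,names): 
    s=0
    for n in names:
        a=mask(n,P); s+=1-np.minimum(a,M[n]).sum()/np.maximum(a,M[n]).sum()
    return s
def fit(f,x0,step,M,names=("side","top")):
    x=np.array(x0,float)
    for _ in range(4):
        S=np.vstack([x]+[x+np.eye(len(x))[i]*step[i] for i in range(len(x))])
        r=minimize(lambda q:cost(f(q),M,names),x,method="Nelder-Mead",options=dict(initial_simplex=S,maxiter=250)); x=r.x
    return x,r.fun
Mo={}; Ml={}
for n in C:
    h=cv2.cvtColor(C[n]["img"],cv2.COLOR_RGB2HSV)
    m=((h[...,0]>3)&(h[...,0]<20)&(h[...,1]>170)&(h[...,2]>110)).astype(np.uint8)
    k=cv2.connectedComponentsWithStats(cv2.morphologyEx(m,cv2.MORPH_CLOSE,np.ones((9,9))))
    i=1+np.argmax(k[2][1:,4]); Mo[n]=(k[1]==i).astype(np.float32); print(n,"orange",k[2][i])
    u,v=dict(side=(314,363),top=(157,254))[n]
    w=((h[...,1]<70)&(h[...,2]>110)).astype(np.uint8); w=cv2.morphologyEx(w,cv2.MORPH_CLOSE,np.ones((5,5)))
    k=cv2.connectedComponentsWithStats(w); sub=k[1][v-5:v+6,u-5:u+6]; i=np.bincount(sub[sub>0]).argmax()
    Ml[n]=(k[1]==i).astype(np.float32); print(n,"label",k[2][i])
f=lambda q:B@R.from_euler("z",q[2]).as_matrix().T+[q[0],q[1],.012]
for names in(("side","top"),("top",)): print("scanner",names,*fit(f,[.5,-.26,0],[.02,.02,.2],Mo,names))
def LR(y): return R.from_euler("zy",[y,np.radians(50)]).as_matrix()  # z: 40 deg above level
for a,b in((.023,.015),(.015,.023)):
    g=lambda q:np.array([[a,b,0],[a,-b,0],[-a,-b,0],[-a,b,0]])@LR(q[3]).T+q[:3]
    print("label",a,*fit(g,[.499,.272,.094,.5],[.01,.01,.01,.2],Ml))
for th in["scanner_nose","label"]: print(th,[(n,r["conf"],r["centre"]) for n in C for r in mark_of(n,th)])
E
python3 fit.py
```

```text
side orange [350 197  41  28 693]
side label [305 348  20  33 359]
top orange [394 231  21  47 899]
top label [     0      0    640    480 264932]
scanner ('side', 'top') [ 0.5089 -0.2642  0.0105] 0.3142104148864746
scanner ('top',) [ 0.5073 -0.2641  0.0179] 0.10636180639266968
label 0.023 [0.4994 0.2668 0.0835 2.2001] 1.5693299770355225
label 0.015 [0.494  0.2793 0.0897 0.573 ] 1.5524051189422607
scanner_nose [('side', 0.95, [0.4431, 0.6067])]
label [('side', 0.76, [0.764, 0.4886]), ('top', 0.46, [0.5275, 0.2469])]
```

Emit:
servo_tool:
  motion:
    - [55,-22,0,0,0,0.06,0]
    - [110,-45,0,0,0,0.13,0]
    - [165,-67,0,0,0,0.2,0]
    - [220,-89,0,0,0,0.26,0]
    - [275,-112,0,0,0,0.316,0]
  newtons: 60

```text
t: 1.92
position: [0.4113, -0.3475, 0.2315]
tcp_rot: [180.0, -0.0, 0.7]
contact_force: [1.3, -0.8, 0.3]
opening: 0.0857
gripper_force: 0.0
```

```bash
sed -i 's/(h\[...,2\]>110)).astype(np.uint8); w=.*/(h[...,2]>150)).astype(np.uint8); w=cv2.morphologyEx(w,cv2.MORPH_CLOSE,np.ones((3,3))); x=np.zeros_like(w); x[v-16:v+17,u-16:u+17]=1; w=w*x if n=="top" else w/; s/^for names in.*$//; s/^for th in.*//' fit.py; python3 fit.py; python3 -c "
from h import *; s=sense(); print(s['t'],s['position'],s['tcp_rot'])"
```

```text
side orange [350 197  41  28 723]
side label [305 349  20  32 297]
top orange [394 231  21  47 903]
top label [148 245  20  18 156]
label 0.023 [ 0.4978  0.2746  0.0827 -0.7463] 0.9333260655403137
label 0.015 [0.4971 0.2757 0.0844 0.7822] 0.9398455619812012
2.025 [ 0.4133771 -0.3453685  0.2314527] [-1.79955479e+02 -6.63314659e-02  9.62346666e-01]
```

Emit:
servo_tool:
  motion:
    - [48,-40,0,0,0,0,0]
    - [96,-80,0,0,0,0,0]
    - [96,-80,30,0,0,0,0]
    - [96,-80,60,0,0,0,0]
    - [96,-80,60,0,0,0,0]

```text
t: 2.65
position: [0.5041, -0.2673, 0.1695]
tcp_rot: [-179.9, 0.2, 0.8]
contact_force: [-0.4, 0.3, 0.5]
opening: 0.0854
gripper_force: 0.0
```

```bash
sed -i 's/^    Ml\[n\]=.*/    ys,xs=np.where(k[1]==i); hm=np.zeros((480,640),np.uint8); cv2.fillConvexPoly(hm,cv2.convexHull(np.c_[xs,ys].astype(np.int32)),1); Ml[n]=hm.astype(np.float32); V.append(cv2.resize(np.hstack([C[n]["img"][v-25:v+25,u-25:u+25],np.repeat(hm[v-25:v+25,u-25:u+25,None]*255,3,2)]),None,fx=8,fy=8,interpolation=0)[:300])/; s/^Mo={}/V=[];Mo={}/' fit.py; cat >> fit.py <<'E'
cv2.imwrite("pics/lab.png",np.vstack(V)[...,::-1])
cv2.imwrite("pics/top1.png",cv2.resize(C["top"]["img"][140:300,330:490,::-1],None,fx=3.5,fy=3.5))
c=C["top"]; h=cv2.cvtColor(c["img"],cv2.COLOR_RGB2HSV); L=outline_of("side","meter")
for y in(.4,.5,.6,.7): 
    g=lambda q:np.array([[a,b,0],[a,-b,0],[-a,-b,0],[-a,b,0]])@LR(y).T+q[:3]
    print(y,*fit(g,[.499,.272,.094],[.01,.01,.01],Ml))
s=sense(); print(s['t'],s['position'],s['tcp_rot'])
E
python3 fit.py
```

```text
side orange [350 197  41  28 697]
top orange [398 257  17  21 206]
label 0.023 [ 0.4989  0.2721  0.0899 -0.7103] 0.8912394046783447
label 0.015 [0.5001 0.271  0.0893 0.7823] 0.8906598091125488
0.4 [0.4991 0.2716 0.0897] 1.0204747915267944
0.5 [0.4994 0.2706 0.0905] 0.967350959777832
0.6 [0.4997 0.2704 0.0905] 0.9161423444747925
0.7 [0.4996 0.2707 0.0898] 0.9046047925949097
2.8 [ 0.5052 -0.2683  0.1728] [179.9441  -0.0767   0.7691]
```

View pics/lab.png

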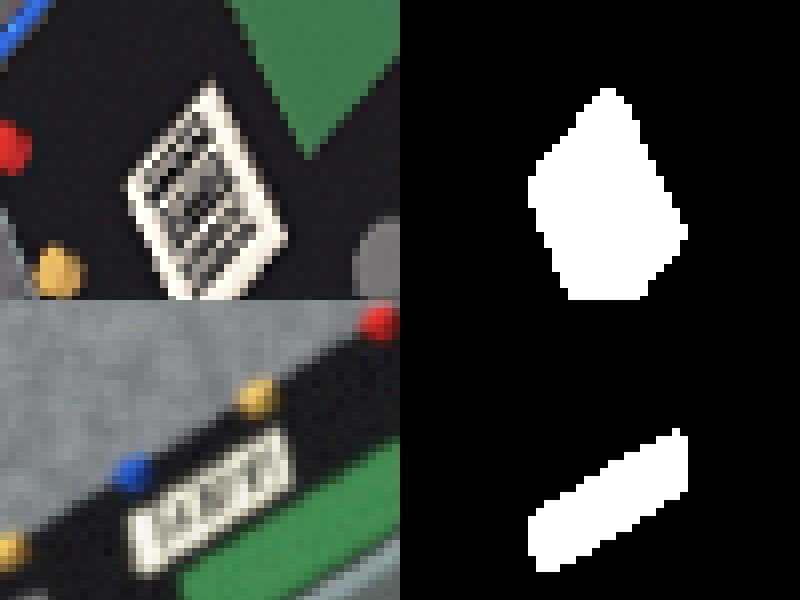

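View pics/top1.png

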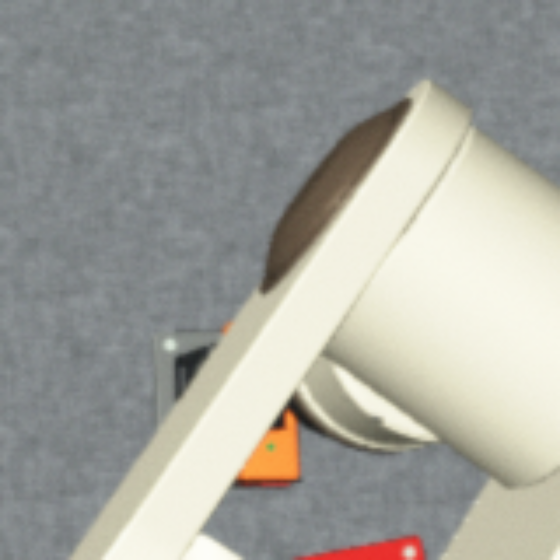

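The label corners in the top picture give a long-edge slope of about 28°, which will serve for the panel yaw. The gripper is over the scanner's head, and I can see the nose end at about (407,275). Descending to grip.

Emit:
servo_tool:
  motion:
    - [2,-3,25,0,0,0,0]
    - [2,-3,50,0,0,0,0]
    - [2,-3,63,0,0,0,0]
    - [2,-3,63,0,0,0,0]
    - [2,-3,63,0,0,0,80]

```text
t: 3.42
position: [0.5074, -0.265, 0.1095]
tcp_rot: [180.0, -0.1, 0.8]
contact_force: [0.3, 0.2, -0.4]
opening: 0.0697
gripper_force: 0.0
```

```bash
cat > lab.py <<'E'
from h import *
np.set_printoptions(precision=4,suppress=True)
T,S=cam("top"),cam("side")
ct=np.array([[128,512],[283,430],[295,487],[140,575]])/8.-.5+[132,229-37.5]
P=[onz(T,*p,z) for p,z in zip(ct,(.0785,.0785,.1015,.1015))]
print(np.array(P)); 
for a,b in((0,1),(3,2)):
    d=P[a]-P[b]; print("yaw deg",np.degrees(np.arctan2(d[1],d[0]))-90, np.linalg.norm(d))
print("c",np.mean(P,0), "side px of it",proj(S,np.array(P)))
s=sense(); print(s['t'],s['position'],s['tcp_rot'],s['opening'],s['contact_force'])
E
python3 lab.py
```

```text
[[0.4979 0.2966 0.0785]
 [0.5214 0.2555 0.0785]
 [0.5033 0.2445 0.1015]
 [0.4789 0.2845 0.1015]]
yaw deg 29.688742944977704 0.04735667197985257
yaw deg 31.37990513328633 0.04687959339313331
c [0.5004 0.2703 0.09  ] side px of it [[310.6933 381.4562]
 [304.0693 361.229 ]
 [316.2739 348.4399]
 [324.3447 367.7907]]
3.525 [ 0.5073 -0.2649  0.1093] [179.9558  -0.069    0.7851] 0.05859283663645886 [ 0.5739 -0.7764 -0.3639]
```

Emit:
servo_tool:
  motion:
    - [0,0,0,0,0,0,255]
    - [0,0,0,0,0,0,255]
    - [0,0,0,0,0,0,255]
    - [0,0,-10,0,0,0,255]
    - [0,0,-30,0,0,0,255]

```text
t: 4.15
position: [0.5066, -0.2643, 0.1383]
tcp_rot: [-179.9, 0.1, 0.8]
contact_force: [-0.3, -0.2, -2.2]
opening: 0.0353
gripper_force: 59.7
```

Emit:
servo_tool:
  motion:
    - [0,0,-30,0,0,0,255]
    - [0,0,-65,0,0,0,255]
    - [0,0,-100,0,0,0,255]
    - [0,0,-135,0,0,0,255]
    - [0,0,-160,0,0,0,255]

```text
t: 4.78
position: [0.5069, -0.2645, 0.3004]
tcp_rot: [180.0, -0.1, 0.8]
contact_force: [-0.7, -0.2, -1.9]
opening: 0.0353
gripper_force: 59.8
```

```bash
cat > chk.py <<'E'
from h import *
import sys
np.set_printoptions(precision=4,suppress=True)
C={n:cam(n) for n in("side","top")}
cv2.imwrite(f"pics/{sys.argv[1]}.png",np.hstack([cv2.resize(C[n]["img"],None,fx=.62,fy=.62) for n in C])[...,::-1])
px={}
for n in C:
    L=mark_of(n,"scanner_nose"); print(n,[(round(r["conf"],2),np.round([r["centre"][1]*640,r["centre"][0]*480],1)) for r in L])
    if L: px[n]=(L[0]["centre"][1]*640,L[0]["centre"][0]*480)
if len(px)==2: print("nose",*tri(C["side"],px["side"],C["top"],px["top"]))
s=sense(); print(s['t'],s['position'],s['tcp_rot'],s['opening'],s['gripper_force'],s['joint_positions'])
Rt=R.from_euler("xyz",s["tcp_rot"],degrees=True); p=s["position"]
# assumed grasp: TCP in scanner frame = (G), tool = scanner * Rx(180)
G=np.array([-.001,0,.097]); RS=Rt*R.from_euler("x",180,degrees=True)
o=p-RS.apply(G); nose=o+RS.apply([-.055,0,.115]); print("expected nose",nose,proj(C["side"],nose),proj(C["top"],nose))
lab=np.array([.5003,.270,.090]); y=np.radians(30.5); e=np.radians(40)
n=np.array([np.cos(e)*np.cos(y),np.cos(e)*np.sin(y),np.sin(e)])
print("label in nose frame",RS.inv().apply(lab-nose), "ang",np.arccos(RS.apply([1,0,0])@n))
RG=R.from_euler("ZY",[y,-e])   # scanner goal: x=n
pg=lab+n*.08-RG.apply([-.055,0,.115])+RG.apply(G); RTg=RG*R.from_euler("x",180,degrees=True)
print("goal TCP",pg,RTg.as_euler("xyz",degrees=True)," move mm",Rt.inv().apply(pg-p)*1e3,"rv",(Rt.inv()*RTg).as_rotvec())
print("move in world",(pg-p)*1e3)
E
python3 chk.py l1
```

```text
side [(0.59, array([396.2, 135.8])), (0.3, array([366.9, 248.7]))]
top [(0.97, array([429. , 271.8]))]
nose [ 0.4542 -0.2625  0.3202] 5.830527366847422e-05
4.975 [ 0.5069 -0.2645  0.2979] [-179.9855    0.0077    0.7954] 0.03515194549083625 59.86016035079956 [-35.2817   7.4942  76.0305   0.0073  96.49    53.9237]
expected nose [ 0.4529 -0.2653  0.3159] [[396.7838 137.3139]] [[429.8736 272.7837]]
label in nose frame [ 0.0549  0.5345 -0.226 ] ang 0.8429090831098892
goal TCP [0.5987 0.328  0.1623] [180.  -40.   30.5]  move mm [ 100.0842 -591.1117  135.6935] rv [ 0.1806  0.6822 -0.4971]
move in world [  91.8503  592.4782 -135.5568]
```

View pics/l1.png

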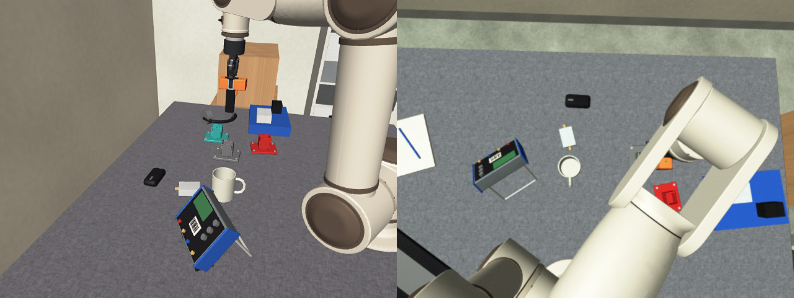

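Lifted clear: the nose found by the cameras agrees with my grasp model to about 5 mm. Carrying it across at height while tilting.

Emit:
servo_tool:
  motion:
    - [8,-45,0,0.014,0.055,-0.04,255]
    - [16,-95,0,0.029,0.11,-0.08,255]
    - [24,-145,0,0.043,0.164,-0.12,255]
    - [32,-195,0,0.058,0.218,-0.16,255]
    - [40,-236,0,0.072,0.273,-0.2,255]

```text
t: 5.6
position: [0.5432, -0.0261, 0.2969]
tcp_rot: [-177.3, -16.0, 12.0]
contact_force: [0.1, 0.2, -2.4]
opening: 0.0348
gripper_force: 60.1
```

```bash
python3 chk.py l2 | grep -v nose
```

```text
side [(0.58, array([365.1, 177.1])), (0.38, array([253.1, 290.8])), (0.35, array([327.9, 398.1]))]
top []
5.8 [ 0.5432 -0.0277  0.2972] [-177.3724  -15.8441   11.9992] 0.03548411509474852 60.366021394729614 [-17.006   -5.5125  90.7577  10.0177  82.1897  60.3597]
goal TCP [0.5987 0.328  0.1623] [180.  -40.   30.5]  move mm [  86.5806 -328.4363  180.0169] rv [ 0.1074  0.411  -0.2968]
move in world [  55.5489  355.6633 -134.8727]
```

Emit:
servo_tool:
  motion:
    - [17,-47,9,0.015,0.058,-0.042,255]
    - [33,-94,18,0.03,0.115,-0.083,255]
    - [50,-140,27,0.045,0.173,-0.125,255]
    - [66,-187,36,0.06,0.23,-0.166,255]
    - [83,-234,45,0.075,0.288,-0.208,255]

```text
t: 6.42
position: [0.5825, 0.2215, 0.2872]
tcp_rot: [-178.3, -33.0, 24.3]
contact_force: [1.8, -0.2, -1.3]
opening: 0.0356
gripper_force: 60.6
```

```bash
python3 chk.py l3
```

```text
side [(0.75, array([305.8, 244.2])), (0.32, array([239.7, 285.4]))]
top []
6.625 [0.582  0.2208 0.2869] [-178.2423  -32.8158   24.3186] 0.03578175839869558 60.87801218032837 [ 8.2887 -6.7199 97.4773 12.1292 58.452  69.9405]
expected nose [0.532  0.1976 0.2728] [[307.3155 243.3006]] [[167.6057 226.9697]]
label in nose frame [-0.0983  0.0743 -0.1565] ang 0.15242267113505986
goal TCP [0.5987 0.328  0.1623] [180.  -40.   30.5]  move mm [-17.6275 -86.5879 139.577 ] rv [ 0.0335  0.1239 -0.0888]
move in world [  16.6823  107.2113 -124.5687]
```

Emit:
servo_tool:
  motion:
    - [7,-40,40,0.012,0.045,-0.033,255]
    - [15,-75,75,0.025,0.09,-0.066,255]
    - [12,-87,95,0.033,0.124,-0.089,255]
    - [-3,-87,118,0.033,0.124,-0.089,255]
    - [-10,-87,128,0.033,0.124,-0.089,255]

```text
t: 7.25
position: [0.5993, 0.3269, 0.1755]
tcp_rot: [180.0, -40.0, 30.4]
contact_force: [1.0, 0.8, -2.6]
opening: 0.0357
gripper_force: 60.9
```

```bash
python3 chk.py l4
```

```text
side [(0.93, array([275.4, 340.7]))]
top [(0.98, array([134.9, 225.6])), (0.29, array([121.2, 182.5]))]
nose [0.5525 0.3006 0.1535] 0.0012349425674366397
7.45 [0.5999 0.3278 0.1785] [179.9291 -40.1855  30.4639] 0.03547945308547465 60.92980742454529 [ 18.621    1.4793 105.4803  13.5025  34.1927  69.6664]
expected nose [0.5543 0.301  0.1575] [[274.4845 338.7771]] [[133.9863 224.1371]]
label in nose frame [-0.0911  0.0006 -0.0113] ang 0.0032732127278752715
goal TCP [0.5987 0.328  0.1623] [180.  -40.   30.5]  move mm [-11.1832  -0.7371  11.7582] rv [ 0.0016 -0.0032 -0.0005]
move in world [ -1.1902   0.1382 -16.1996]
```

View pics/l4.png

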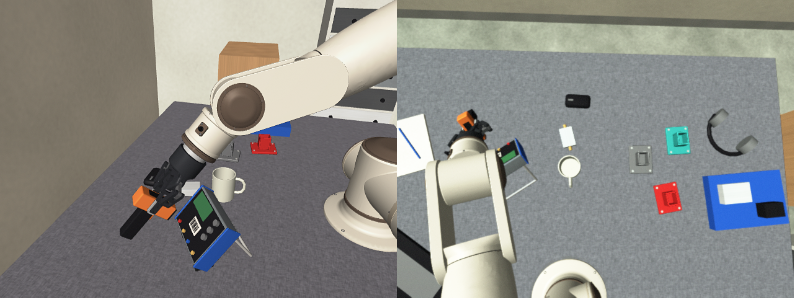

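The scanner is held with its nose facing the label, and only about 14 mm too high. Final trim.

Emit:
servo_tool:
  motion:
    - [-5,0,5,0,0,0,255]
    - [-9,0,11,0,0,0,255]
    - [-9,0,11,0,0,0,255]
    - [-9,0,11,0,0,0,255]
    - [-9,0,11,0,0,0,255]

```text
t: 8.07
position: [0.5994, 0.3287, 0.1636]
tcp_rot: [179.9, -40.2, 30.5]
contact_force: [-0.8, -0.6, -2.3]
opening: 0.0354
gripper_force: 60.9
```

```bash
python3 chk.py l5; python3 -c "
from h import *; s=sense(); print(s['qvel'],s['contact_force'])"
```

```text
side [(0.96, array([276.8, 347.7]))]
top [(0.86, array([131.8, 224.7]))]
nose [0.5515 0.3085 0.1475] 0.0062672557030627124
8.275 [0.5994 0.3286 0.1635] [179.9427 -40.1548  30.5244] 0.03587791255702878 60.93214273452759 [ 18.7027   2.344  106.4703  14.1575  32.4204  68.8917]
expected nose [0.5538 0.3018 0.1424] [[274.9988 346.6392]] [[136.2708 225.5243]]
label in nose frame [-0.0814 -0.0002  0.0001] ang 0.00272129241343769
goal TCP [0.5987 0.328  0.1623] [180.  -40.   30.5]  move mm [-1.4464  0.2377  0.3046] rv [ 0.0007 -0.0027  0.0003]
move in world [-0.6623 -0.6668 -1.1654]
[ 0.01641199 -0.07819353  0.00430898  0.03156652  0.00082944 -0.00974348] [-0.20501581  0.27491737 -1.23973456]
```

```bash
python3 -c "
from cell import job_done; print(job_done())"
```

```text
the job is handed in; nothing more can be done
None
```

I handed the job in at about 8.3 s: the gripper is holding the scanner in the air, steady, its nose about 8 cm from the label and aimed at its middle (within 1 mm by the arm's pose, about 1 cm by the last camera check); no verdict came back.

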